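# Re-seat the tamper dock on its pin

### The job

Nudge the wooden tamper dock along its steel channel, pushing on its end nearest the robot with gentle force (always under 15 N, no gripping or lifting), until its small hole drops over the fixed brass pin and it lies flat again on the channel floor. Then stand the black tamper upright in the dock's round recess, let go, and leave the tumblers, portafilter, sugar bowl and milk jug where they are.

Things in the scene. Friction and masses are not known exactly. Their poses are not given: they have to be found in the camera images.
- station: Steel channel fixed on the counter, 250 mm long (its x, pointing away from the robot within 0.3 rad), 104 mm wide, both ends open. Floor top 6 mm above the counter; side walls 8.5 mm thick, 22 mm tall, 87 mm apart inside. Origin: centre of the underside.
- pin_area (a point): Point on the channel floor's centre line, 60 mm ahead (+x) of the channel's origin. The chamfered brass pin (10 mm across, 6.5 mm tall above the floor, fixed) stands on the centre line within 15 mm of it, ahead or behind: its exact place is not measured and must be found by feel.
- dock: Wooden dock, loose, 143 long (x, along the channel), 84 wide, 16 mm thick, 0.25-0.5 kg, lying flat in the channel short of the pin, 1.5 mm play each side. Origin on its underside: rear end x = -65, front end x = +78 mm. The front 30 mm of the underside is bevelled up 8 mm: pushed on, the nose climbs the pin and it tilts about 3 degrees (push under 5 N; oiled wood, low friction).
- dock_rear (a point): Middle of the dock's flat upright rear end, the face nearest the robot, to be pushed: x = -65, y = 0, z = 8 mm in the dock's frame. The dock moves 40 to 90 mm in all before it drops over the pin; then it has 1.5 mm play either way and the push rises sharply: stop there.
- dock_hole (a point): Centre of the dock's pin hole (13 mm across, right through) at its lower mouth, at x = +36, y = 0, z = 0 mm in the dock's frame. Seated, it is at the channel floor's height, 6 mm above the counter.
- dock_seat (a point): Centre of the floor of the dock's round tamper recess (66 mm across, 8 mm deep, floor 8 mm above the dock's underside), at x = -15, y = 0, z = 8 mm in the dock's frame.
- tamper: Matte black coffee tamper standing upright on the counter, loose, 0.4 kg, round about its z axis: foot 58 mm across and 22 mm tall, neck 22 mm across, grip 32 mm across from 50 to 94 mm above its base, which is the top. Origin: centre of its underside.
- tumbler0: Clear glass espresso tumbler, loose, 60 mm across at the rim, 72 mm tall, one of a row of four on the robot's left. Origin: centre of its underside. To be left alone.
- tumbler1: Clear glass espresso tumbler, loose, 60 mm across at the rim, 72 mm tall, one of a row of four on the robot's left. Origin: centre of its underside. To be left alone.
- tumbler2: Clear glass espresso tumbler, loose, 60 mm across at the rim, 72 mm tall, one of a row of four on the robot's left. Origin: centre of its underside. To be left alone.
- tumbler3: Clear glass espresso tumbler, loose, 60 mm across at the rim, 72 mm tall, one of a row of four on the robot's left. Origin: centre of its underside. To be left alone.
- portafilter: Chrome portafilter lying to the right beyond the channel, loose: basket 72 mm across, 34 mm tall, black handle out to 165 mm along its +y. Origin: centre of the basket's underside. To be left alone.
- sugar_bowl: White lidded ceramic sugar bowl, loose, 94 mm across, 92 mm tall. Origin: centre of its underside. To be left alone.
- milk_jug: Steel milk jug, loose, 86 mm across, 100 mm tall, handle out to 71 mm along its -y. Origin: centre of its underside. To be left alone.
There are look-alikes about, which are no part of the job. What is shaped like the tamper but purple is not meant. Several things have the shape of the dock; the one meant has the colours described above.

How it is judged:
On the way:
1. the dock's hole has dropped over the pin and the dock lies flat, before the tamper is brought to it (x of dock_hole in the frame of station between 0.04 and 0.08 m and z of dock_hole in the frame of station below 0.0085 m and angle between dock's own z axis and vertical below 0.03 rad and horizontal distance between tamper and dock_seat above 0.08 m), for 0.2 s.
At the end, for the whole second after the job is handed in: Dock flat (within 0.03 rad) on the channel floor (hole mouth under 8.5 mm high), hole over the pin, 40 to 80 mm ahead of the channel origin; tamper upright (0.05 rad) on the recess floor (under 10.5 mm above the dock underside), within 5 mm of its centre; both at rest (x of dock_hole in the frame of station between 0.04 and 0.08 m and z of dock_hole in the frame of station below 0.0085 m and angle between dock's own z axis and vertical below 0.03 rad and horizontal distance between tamper and dock_seat below 0.005 m and z of tamper in the frame of dock below 0.0105 m and angle between tamper's own z axis and vertical below 0.05 rad and linear speed of each of tamper, dock below 0.01 m/s); the robot touches nothing.
It fails at once if the robot presses on the dock with more than 15 N (contact force between any of the fingers, the arm and dock above 15 N).
It fails at once if the dock is lifted out of the channel (z of dock in the frame of station above 0.022 m).
It fails at once if a tumbler, the portafilter, the sugar bowl or the milk jug is shifted by more than 15 mm (distance of any of tumbler0, tumbler1, tumbler2, tumbler3, portafilter, sugar_bowl, milk_jug from where it was at the start of the episode above 0.015 m).
It also fails if it takes over 61 s, if anything falls off the work surface, if the arm or the gripper's body presses on something with over 40 N, if the wrist force passes 120 N, or if a joint passes its speed limit or range.

### The arm

A 7-joint arm with a two-finger parallel gripper is mounted at the origin on the work surface. World frame = base frame: x ahead of the robot, y to its left, z up, the work surface at z = 0. Lengths are in m, angles in rad, forces in N, time in s.
With the tool pointing down it reaches from about 0.425 to 0.925 m from the base axis. Payload 6.8 kg.
Tool frame: the origin (TCP) lies at the very end of the fingers, on their centre line; the grasp point (between the pads) lies 19 mm behind it; z points along the fingers, x is the direction in which the jaws open and shut, and the axes are right-handed (so a half turn about z gives the same grasp; the last joint's range is limited). The gripper opens to 85 mm and grips with 20 to 120 N. Pads are 22 mm wide; open, the fingers measure 114 mm over their backs; the gripper's body (76 mm by 85 mm) begins 54 mm behind the grasp point. The pads swing forward as they close: fully open they stand 13 mm farther back than shut.
Start: joints at [1.063, 0.477, 0.022, 1.555, -0.011, 1.109, -0.083], TCP at [0.263, -0.622, 0.231] pointing down, gripper open.
Joint ranges: [-2.96, 2.96], [-0.34, 2.1], [-1.41, 1.46], [0.24, 2.44], [-1.37, 4.51], [0.17, 1.92], [-2.96, 2.96]. Speed limits (rad/s): [2.39, 2.39, 3.14, 3.14, 3.14, 3.14, 3.14].

### API

Orientations are given as a rotation vector (axis times angle).
In Python, from bench import r, grab_frame gives the robot as it stands. The module is installed in compiled form; this text tells all that it offers.
- The arm moves only by the tool send_rows, never from a script. Its argument "series" is a list of rows, each a list of 2 entries, a list of its own where there are three numbers: the shift along the tool's x, y, z in m, then the turn, a rotation vector about the tool's x, y, z in units of 5 degrees (1.0 is 5 degrees). A call has 1 to 20 rows; each row shifts and turns the commanded pose from where the row before left it, along the tool's axes as they then stand; what a row does not reach is not made up. A row lasts 1/8 s, in which the tool goes at most 62.5 mm and 10.7 degrees, less where a joint would pass 70% of its speed; a pose out of reach is approached as far as the arm can. A call is refused whole if a number of a shift passes 0.0625 or a number of a turn 1, either way. A call with a gripper value outside its range is refused whole. "fingers" is the closure in counts, from 0 (fully open) to 255 (shut), set as the call begins (left out, the last holds). The fingers move at their own pace and stop on an object; "grip_force" is the grip in N (left out, the last holds). Time passes only in rows, so rows that do not move let the fingers close. It gives the time, the measured TCP pose, the force and the opening at its end, in the units of the state.
- r.get_obs(): the state, without advancing time (a new reading comes with each control period).
- grab_frame(name): name is "scene" or "top" or "wrist"; returns a dict with "frame" (400x640x3 uint8, red, green, blue), "fx", "fy", "cx", "cy" (pixels), "origin" and "rotation" of the camera in the world; the wrist camera has in their place "T_tool_cam" (4x4, takes a point from camera to tool coordinates, whose origin is the TCP and whose axes are the tool frame's). Camera axes: x right, y down, z forward; pixel columns grow to the right and rows downward; lengths in m; the calibration is good to about 2 mm. A picture is of the moment at which its call begins: read the wrist's pose just before it. There is no depth.
- r.hand_in(): hands the job in, once; it reports no verdict.
The state is a dict: "clock": time; "joints": joint angles; "qvel": joint speeds; "tau": joint torques, N m; "tcp_pos": TCP position; "orientation": TCP orientation; "contact_force": force on the tool from outside, world axes, zero at the start; "moment": the same for the moment, N m; "grip_width": finger opening in m.
Only numpy, scipy, OpenCV 4.12 (cv2) and the standard library are available. Lean on these libraries where they do the work, as an engineer would, in place of code of your own. Each camera call takes 0.05 s, during which the arm holds its last target.

## Working session

There is one attempt and no reset: what is moved stays moved. The work goes in short steps, Python scripts to look and compute and a tool call to move; the robot and the scene stay as the last step left them, time stands still between calls to the robot, and variables do not carry over. Pictures are saved under pics/ and viewed, and the job is handed in when it is done.

Besides the shell and the picture viewer there is one more tool, called after "Call:" as a command line: name --argument value ..., lists and objects as JSON in quotes. send_rows: Moves the arm, as the interface text tells. Its arguments: {"type":"object","properties":{"series":{"type":"array"},"fingers":{"type":"number"},"grip_force":{"type":"number"}},"required":["series"]}

```bash
mkdir -p pics; cat > h.py <<'E'
import numpy as np, cv2
from bench import r, grab_frame
from scipy.spatial.transform import Rotation as R
def ray(c,u,v):
    d=np.array([(u-c["cx"])/c["fx"],(v-c["cy"])/c["fy"],1.]); return np.array(c["origin"]),np.array(c["rotation"])@d
def onz(c,u,v,z):
    o,d=ray(c,u,v); return o+d*(z-o[2])/d[2]
def proj(c,p):
    q=np.array(c["rotation"]).T@(np.array(p)-np.array(c["origin"])); return c["fx"]*q[0]/q[2]+c["cx"],c["fy"]*q[1]/q[2]+c["cy"]
def wcam():
    o=r.get_obs(); c=grab_frame("wrist"); T=np.eye(4); T[:3,:3]=R.from_rotvec(o["orientation"]).as_matrix(); T[:3,3]=o["tcp_pos"]
    M=T@np.array(c["T_tool_cam"]); c["origin"]=M[:3,3]; c["rotation"]=M[:3,:3]; return c
def save(c,n,f=1): 
    im=c["frame"][:,:,::-1]; cv2.imwrite(n,cv2.resize(im,None,fx=f,fy=f))
E
python3 - <<'E'
from h import *
import pickle
print(r.get_obs())
for n in ("scene","top"):
    c=grab_frame(n); save(c,f"pics/{n}0.png",1.25); pickle.dump(c,open(n+"0.pkl","wb")); print(n,c["origin"],c["rotation"],c["fx"],c["cx"],c["cy"])
E
```

```text
{'clock': 0.0, 'joints': array([ 1.06290581,  0.47779929,  0.02231904,  1.55648071, -0.01145695,
        1.10931156, -0.08310992]), 'qvel': array([-5.53394074e-04,  6.59804669e-04, -6.33513543e-04, -3.35145273e-04,
        1.72200139e-03,  1.19348909e-03, -6.98729503e-05]), 'tau': array([-2.41280293e-05, -5.96447539e+01,  1.60782505e+00, -2.81192994e+01,
        1.25015658e-02,  9.33681760e-03,  1.27766094e-05]), 'tcp_pos': array([ 0.26247374, -0.621214  ,  0.23031353]), 'orientation': array([-2.61761156e+00,  1.73554647e+00,  2.58505381e-03]), 'contact_force': array([ 0.15151018, -0.15037121,  0.06989436]), 'moment': array([ 0.01907114, -0.02129635,  0.02253931]), 'grip_width': 0.08517913794822035}
scene [ 1.40932057 -0.08627387  1.12929237] [-1.92984122 -1.65246237  0.5802201 ] 517.219257263819 320.6065891494287 199.33112794538482
top [0.35794082 0.08217249 1.55045665] [-2.16680033  2.14991301 -0.14338409] 499.84364278478654 313.56836523269953 202.80917297665255
```

View pics/scene0.png

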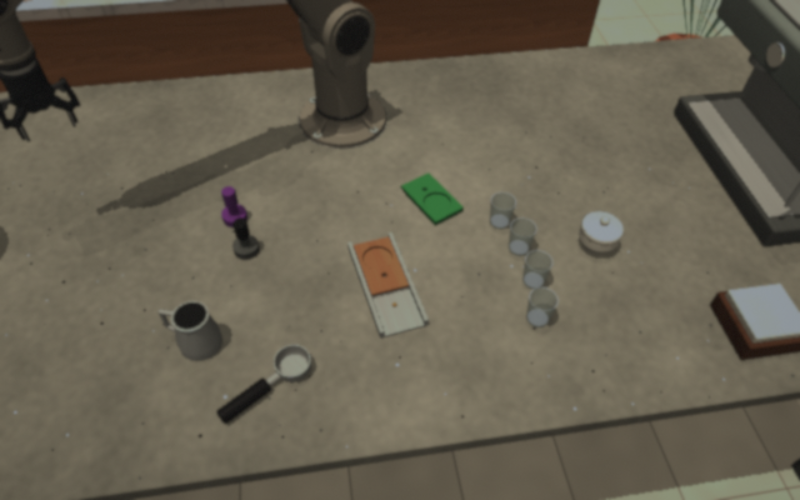

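View pics/top0.png

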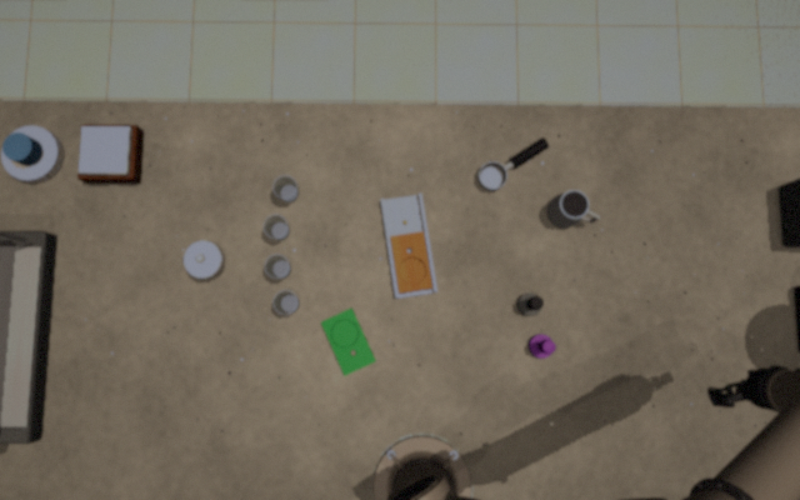

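In the scene view, the dock-shaped things are orange-wood in the channel (380,265) and green (432,198). The tamper shapes are black (245,243) and purple (233,205). The wooden dock in the channel and the black tamper fit the description. I'll confirm both in enlarged crops.

```bash
sed -i 's/^def ray/def fix(c):\n    c["rotation"]=R.from_rotvec(c["rotation"]).as_matrix() if np.size(c["rotation"])==3 else c["rotation"]; return c\ndef ray/' h.py
python3 - <<'E'
from h import *
import pickle
t=fix(pickle.load(open("top0.pkl","rb"))); s=fix(pickle.load(open("scene0.pkl","rb")))
a=cv2.resize(t["frame"][145:250,295:445],None,fx=5.3,fy=5.3,interpolation=cv2.INTER_CUBIC)
cv2.imwrite("pics/topcrop.png",a[:,:,::-1])
b=cv2.resize(s["frame"][140:280,170:350],None,fx=4.2,fy=4.2,interpolation=cv2.INTER_CUBIC)
cv2.imwrite("pics/scenecrop.png",b[:,:,::-1])
hsv=cv2.cvtColor(t["frame"],cv2.COLOR_RGB2HSV)
for nm,c,z in(("top",t,.022),("scene",s,.022)):
    hsv=cv2.cvtColor(c["frame"],cv2.COLOR_RGB2HSV)
    m=cv2.inRange(hsv,(5,120,70),(20,255,255)); 
    n,l,st,ce=cv2.connectedComponentsWithStats(m)
    i=1+np.argmax([x[4] if nm=="top" or True else 0 for x in st[1:]]); print(nm,st[i],ce[i])
    cn=cv2.findContours((l==i).astype(np.uint8),0,2)[0]; cn=max(cn,key=cv2.contourArea)
    W=np.array([onz(c,p[0][0],p[0][1],z)[:2] for p in cv2.convexHull(cn)])
    rc=cv2.minAreaRect((W*1000).astype(np.float32)); print(rc, cv2.boxPoints(rc))
E
```

```text
top [ 313  186   32   48 1119] [328.89008043 209.79535299]
((533.176025390625, 27.092756271362305), (137.73419189453125, 79.25286102294922), 9.086366653442383) [[458.91516    55.346226 ]
 [471.43103   -22.912128 ]
 [607.4369     -1.1607132]
 [594.921      77.09764  ]]
scene [ 284  190   42   46 1208] [304.18046358 212.60430464]
((537.4857177734375, 28.093305587768555), (143.36233520507812, 80.1332015991211), 8.824432373046875) [[ 4.6050656e+02  5.6689228e+01]
 [ 4.7279953e+02 -2.2495438e+01]
 [ 6.1446484e+02 -5.0261688e-01]
 [ 6.0217188e+02  7.8682053e+01]]
```

View pics/topcrop.png

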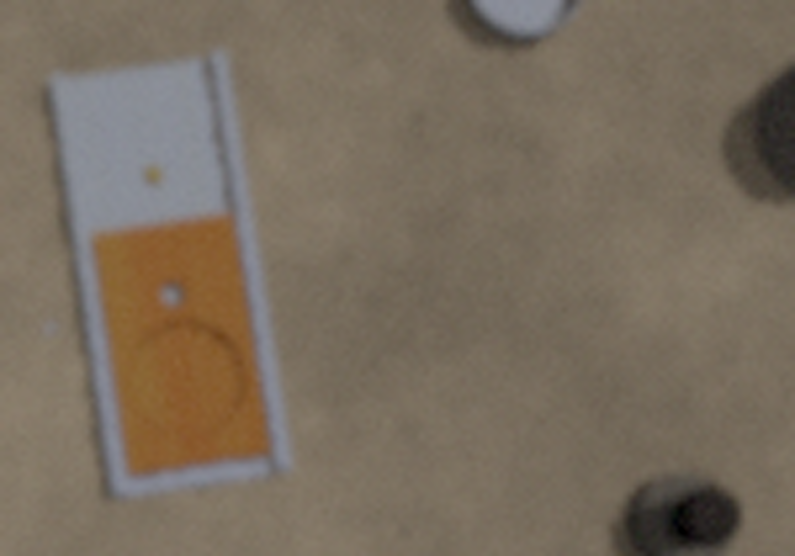

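View pics/scenecrop.png

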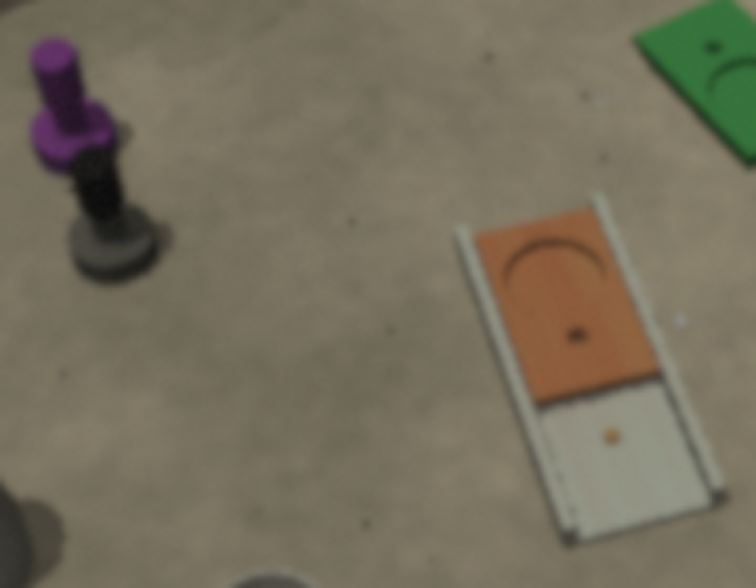

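The crops confirm it: the wooden dock lies in the channel with the brass pin ahead of it, and the black tamper stands in front of the purple one. Next I triangulate the points.

```bash
cat >> h.py <<'E'
def tri(c1,p1,c2,p2):
    o1,d1=ray(c1,*p1);o2,d2=ray(c2,*p2);A=np.stack([d1,-d2],1);k=np.linalg.lstsq(A,o2-o1,rcond=None)[0]
    a=o1+k[0]*d1;b=o2+k[1]*d2;return (a+b)/2,np.linalg.norm(a-b)
E
python3 - <<'E'
from h import *
import pickle
t=fix(pickle.load(open("top0.pkl","rb"))); s=fix(pickle.load(open("scene0.pkl","rb")))
T=lambda u,v:(295+(u+.5)/5.3-.5,145+(v+.5)/5.3-.5); S=lambda u,v:(170+(u+.5)/4.2-.5,140+(v+.5)/4.2-.5)
for n,a,b,z in(("pin",(152,175),(612,436),.0125),("hole",(172,294),(577,334),.022),("griptop",(712,513),(92,158),.094),
  ("frontmid",(165,227),(600,388),.022),("rearmid",(200,466),(534,222),.022)):
    print(n,tri(t,T(*a),s,S(*b)),onz(t,*T(*a),z),onz(s,*S(*b),z))
# channel corners in top & scene
for n,p,c,z in(("nearR",(288,468),t,.022),("farR",(220,52),t,.022),("nearLcorner",(118,492),t,.022),("farL",(56,75),t,.022)):
    print(n,onz(c,*T(*p),z))
for n,p,z in(("nearR",(462,230),.022),("farR",(570,530),.022),("nearL",(598,200),.022),("farL",(718,490),.022)): print("s",n,onz(s,*S(*p),z))
print("foot",onz(t,*T(668,521),.011),onz(s,*S(113,238),.022))
o=r.get_obs();print(R.from_rotvec(o["orientation"]).as_matrix().round(3))
print(np.array(grab_frame("wrist")["T_tool_cam"]).round(3))
E
```

```text
pin (array([0.63510972, 0.0443565 , 0.00626785]), np.float64(2.1704288889514694e-05)) [0.63399284 0.04451979 0.0125    ] [0.63940446 0.04362092 0.0125    ]
hole (array([0.56235475, 0.03270286, 0.02006567]), np.float64(1.4403822662767189e-05)) [0.56209529 0.03275827 0.022     ] [0.56383291 0.03250247 0.022     ]
griptop (array([ 0.43345315, -0.2617864 ,  0.09506781]), np.float64(0.00039371776897118466)) [ 0.43349799 -0.26224076  0.094     ] [ 0.43250057 -0.26176854  0.094     ]
frontmid (array([0.60303345, 0.0391424 , 0.01500807]), np.float64(0.004748134637704182)) [0.60153762 0.03700579 0.022     ] [0.60847907 0.04068279 0.022     ]
rearmid (array([0.46243309, 0.01697697, 0.01824929]), np.float64(0.0019252864744179173)) [0.46203815 0.01618589 0.022     ] [0.46579749 0.01757391 0.022     ]
nearR [ 0.46128158 -0.0346453   0.022     ]
farR [0.70615065 0.00505496 0.022     ]
nearLcorner [0.44666786 0.06343537 0.022     ]
farL [0.6914891  0.10152386 0.022     ]
s nearR [ 0.46577332 -0.03089595  0.022     ]
s farR [0.70988834 0.00711175 0.022     ]
s nearL [0.45266343 0.06296043 0.022     ]
s farL [0.69499327 0.10017087 0.022     ]
foot [ 0.43296753 -0.25618202  0.011     ] [ 0.43899216 -0.26044956  0.022     ]
[[ 0.389 -0.921 -0.001]
 [-0.921 -0.389  0.001]
 [-0.002  0.    -1.   ]]
[[ 1.     0.001 -0.     0.   ]
 [-0.     0.95   0.312 -0.079]
 [ 0.    -0.312  0.95  -0.144]
 [ 0.     0.     0.     1.   ]]
```

Call:
send_rows --series '[[[0,0,0],[0,0,0.93]],[[0,0,0],[0,0,0.93]],[[0,0,0],[0,0,0.92]],[[-0.0374,-0.0171,0],[0,0,0]],[[-0.0374,-0.0171,0],[0,0,0]],[[-0.0374,-0.0171,0],[0,0,0]],[[-0.0374,-0.0171,0],[0,0,0]],[[-0.0374,-0.0171,0],[0,0,0]],[[-0.0374,-0.0171,0],[0,0,0]],[[-0.0374,-0.0171,0],[0,0,0]],[[-0.0374,-0.0171,0],[0,0,0]],[[-0.0374,-0.0171,0],[0,0,0]],[[-0.0374,-0.0171,0],[0,0,0]],[[-0.0374,-0.0171,0],[0,0,0]],[[-0.0374,-0.0171,0],[0,0,0]],[[-0.0374,-0.0171,0],[0,0,0]],[[-0.0374,-0.0171,0],[0,0,0]],[[-0.0374,-0.0171,0],[0,0,0]],[[-0.0374,-0.0171,0],[0,0,0]]]' --fingers 255 --grip_force 30

```text
clock: 2.52
tcp_pos: [0.4394, 0.0133, 0.2313]
orientation: [2.389, -2.04, 0.0]
contact_force: [0.6, 0.2, 0.2]
grip_width: 0.0001
```

```bash
cat > st.py <<'E'
from h import *
o=r.get_obs();M=R.from_rotvec(o["orientation"]).as_matrix()
print(o["clock"],o["tcp_pos"].round(4),o["contact_force"].round(2),o["grip_width"]);print(M.round(3))
E
python3 st.py; python3 - <<'E'
from h import *
c=wcam(); save(c,"pics/w1.png",1.25)
E
```

```text
2.525 [0.4394 0.0133 0.2313] [0.58 0.24 0.2 ] 6.523882728539263e-05
[[ 0.156 -0.988  0.   ]
 [-0.988 -0.156 -0.   ]
 [ 0.    -0.    -1.   ]]
```

View pics/w1.png

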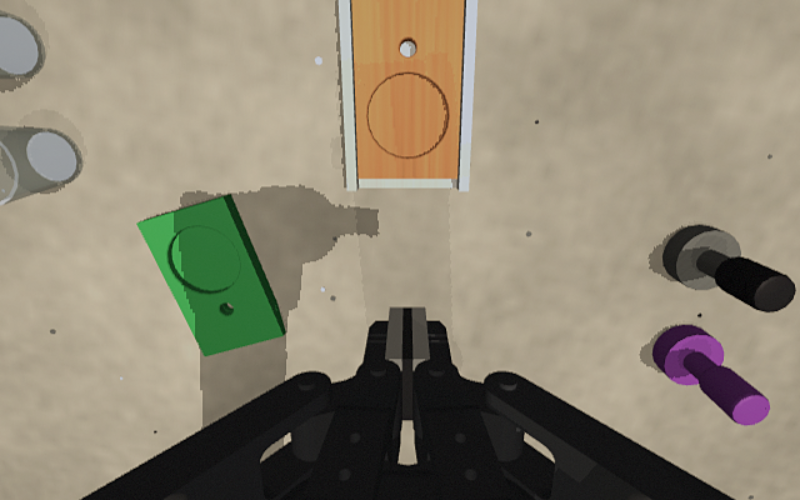

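The wrist view shows the dock's rear edge at row 179 (columns 358–462), the hole at (407,48) and the channel end at row 188. The black tamper's foot is at (702,257).

```bash
python3 - <<'E'
from h import *
c=wcam()
P=lambda u,v,z:onz(c,u/1.25,v/1.25,z)
a,b=P(356,178.5,.022),P(462,178.5,.022);print("rear",a,b,(a+b)/2)
print("hole",P(407,48,.022)); print("recess",P(407.5,115,.022))
print("wall ends",P(346,189,.022),P(468,189,.022)); w=P(341,0,.022),P(476,0,.022);print(w)
for n in ((346,189),(341,0)),((468,189),(476,0)):
  d=P(*n[1],.022)-P(*n[0],.022); print(np.degrees(np.arctan2(d[1],d[0])))
print("tamper foot top",P(708,256,.022),"top",P(774,292,.094))
E
```

```text
rear [0.45719655 0.06597228 0.022     ] [ 0.47193239 -0.02305921  0.022     ] [0.46456447 0.02145653 0.022     ]
hole [0.56408113 0.03959675 0.022     ]
recess [0.51522675 0.03111849 0.022     ]
wall ends [0.44685554 0.07331571 0.022     ] [ 0.46395731 -0.02996375  0.022     ]
(array([0.58843005, 0.09390539, 0.022     ]), array([ 0.60488719, -0.00619707,  0.022     ]))
8.274713689296929
9.572403540299563
tamper foot top [ 0.43974501 -0.25597108  0.022     ] top [ 0.43696955 -0.25645319  0.094     ]
```

Call:
send_rows --series '[[[0,0,0.03],[0,0,0]],[[0,0,0.04],[0,0,0]],[[0,0,0.04],[0,0,0]],[[0,0,0.04],[0,0,0]],[[0,0,0.04],[0,0,0]],[[0,0,0.02],[0,0,0]],[[0,0,0.0095],[0,0,0]],[[0,0,0],[0,0,0]],[[0,0,0],[0,0,0]]]'

```text
clock: 3.75
tcp_pos: [0.44, 0.012, 0.0126]
orientation: [-2.388, 2.04, -0.002]
contact_force: [0.1, -0.4, -0.3]
grip_width: -0.0002
```

```bash
python3 st.py; python3 - <<'E'
from h import *
c=wcam(); print(c["fx"],c["cx"],c["cy"]);save(c,"pics/w2.png",1.25)
E
```

```text
3.75 [0.44   0.012  0.0126] [ 0.12 -0.38 -0.31] -0.00015432993939570777
[[ 0.156 -0.988  0.002]
 [-0.988 -0.156 -0.   ]
 [ 0.    -0.001 -1.   ]]
332.51229313875456 325.54630410838786 196.88173689402436
```

View pics/w2.png

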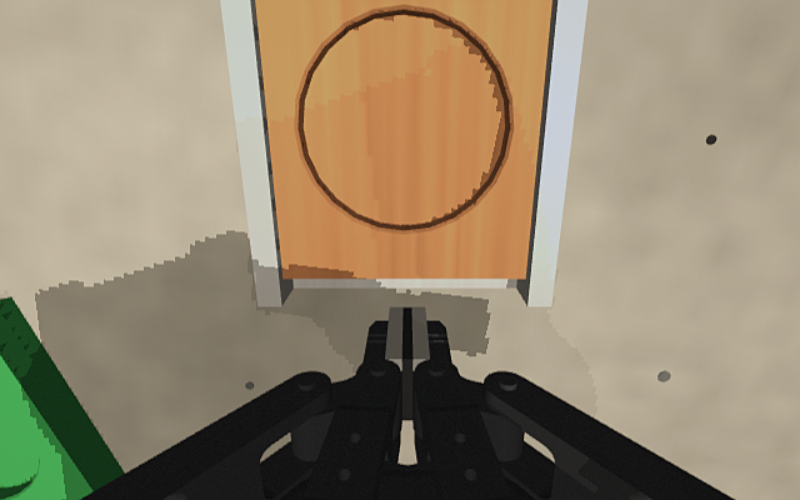

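The fingers are centred behind the dock with a gap of about 14 mm. I'll close it slowly until I feel contact.

Call:
send_rows --series '[[[0,-0.002,0],[0,0,0]],[[0,-0.002,0],[0,0,0]],[[0,-0.002,0],[0,0,0]],[[0,-0.002,0],[0,0,0]],[[0,-0.002,0],[0,0,0]],[[0,-0.002,0],[0,0,0]],[[0,-0.001,0],[0,0,0]],[[0,-0.001,0],[0,0,0]]]'

```text
clock: 4.8
tcp_pos: [0.4532, 0.0143, 0.0118]
orientation: [2.389, -2.04, -0.0]
contact_force: [-0.5, 0.2, -0.7]
grip_width: -0.0001
```

Call:
send_rows --series '[[[0,-0.001,0],[0,0,0]],[[0,-0.001,0],[0,0,0]],[[0,-0.001,0],[0,0,0]],[[0,-0.001,0],[0,0,0]],[[0,-0.001,0],[0,0,0]],[[0,-0.001,0],[0,0,0]]]'

```text
clock: 5.55
tcp_pos: [0.4591, 0.0152, 0.0118]
orientation: [2.389, -2.04, -0.0]
contact_force: [-0.8, -0.1, -1.0]
grip_width: 0.0003
```

```bash
python3 st.py; python3 - <<'E'
from h import *
c=wcam(); save(c,"pics/w3.png",1.25)
E
```

```text
5.55 [0.4591 0.0152 0.0118] [-0.83 -0.13 -1.04] 0.0003441014092174162
[[ 0.157 -0.988 -0.   ]
 [-0.988 -0.157 -0.   ]
 [ 0.     0.    -1.   ]]
```

View pics/w3.png

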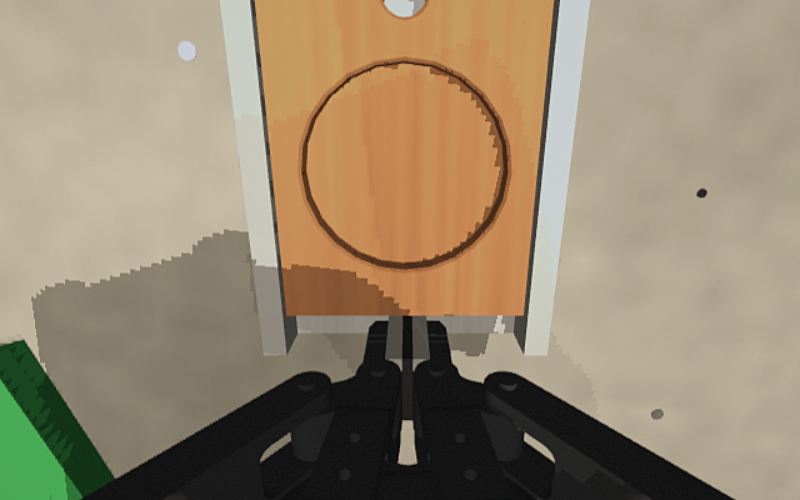

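Call:
send_rows --series '[[[0,-0.0015,0],[0,0,0]],[[0,-0.0015,0],[0,0,0]],[[0,-0.0015,0],[0,0,0]],[[0,-0.0015,0],[0,0,0]],[[0,-0.0015,0],[0,0,0]],[[0,-0.0015,0],[0,0,0]]]'

```text
clock: 6.35
tcp_pos: [0.4681, 0.0166, 0.0118]
orientation: [-2.389, 2.04, -0.0]
contact_force: [-1.8, -0.5, -0.1]
grip_width: 0.0002
```

Call:
send_rows --series '[[[0,-0.0015,0],[0,0,0]],[[0,-0.0015,0],[0,0,0]],[[0,-0.0015,0],[0,0,0]],[[0,-0.0015,0],[0,0,0]],[[0,-0.0015,0],[0,0,0]],[[0,-0.0015,0],[0,0,0]]]'

```text
clock: 7.1
tcp_pos: [0.4769, 0.018, 0.0118]
orientation: [-2.389, 2.04, -0.0]
contact_force: [-0.9, -0.2, 0.6]
grip_width: -0.0002
```

```bash
python3 st.py; python3 - <<'E'
from h import *
c=wcam(); save(c,"pics/w4.png",1.25)
E
```

```text
7.1 [0.4769 0.018  0.0118] [-0.92 -0.16  0.63] -0.00021626810079937163
[[ 0.156 -0.988  0.   ]
 [-0.988 -0.156 -0.   ]
 [ 0.    -0.    -1.   ]]
```

View pics/w4.png

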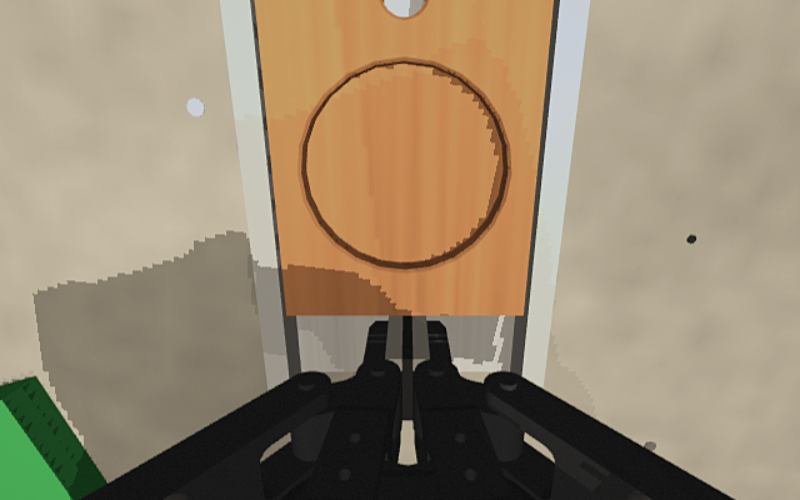

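The dock is moving with the fingers at about 1 N. Expect the drop near tcp x ≈ 0.53.

Call:
send_rows --series '[[[0,-0.0015,0],[0,0,0]],[[0,-0.0015,0],[0,0,0]],[[0,-0.0015,0],[0,0,0]],[[0,-0.0015,0],[0,0,0]],[[0,-0.0015,0],[0,0,0]],[[0,-0.0015,0],[0,0,0]],[[0,-0.0015,0],[0,0,0]],[[0,-0.0015,0],[0,0,0]]]'

```text
clock: 8.15
tcp_pos: [0.4886, 0.0199, 0.0118]
orientation: [2.389, -2.04, -0.0]
contact_force: [-2.9, -0.2, 0.8]
grip_width: 0.0001
```

Call:
send_rows --series '[[[0,-0.0015,0],[0,0,0]],[[0,-0.0015,0],[0,0,0]],[[0,-0.0015,0],[0,0,0]],[[0,-0.0015,0],[0,0,0]],[[0,-0.0015,0],[0,0,0]],[[0,-0.0015,0],[0,0,0]]]'

```text
clock: 8.9
tcp_pos: [0.4976, 0.0213, 0.0117]
orientation: [2.389, -2.04, -0.0]
contact_force: [-2.5, 0.1, 0.1]
grip_width: 0.0002
```

Call:
send_rows --series '[[[0,-0.001,0],[0,0,0]],[[0,-0.001,0],[0,0,0]],[[0,-0.001,0],[0,0,0]],[[0,-0.001,0],[0,0,0]],[[0,-0.001,0],[0,0,0]],[[0,-0.001,0],[0,0,0]]]'

```text
clock: 9.65
tcp_pos: [0.5036, 0.0222, 0.0118]
orientation: [2.389, -2.04, 0.0]
contact_force: [-2.0, -0.1, -0.3]
grip_width: -0.0002
```

Call:
send_rows --series '[[[0,-0.001,0],[0,0,0]],[[0,-0.001,0],[0,0,0]],[[0,-0.001,0],[0,0,0]],[[0,-0.001,0],[0,0,0]],[[0,-0.001,0],[0,0,0]],[[0,-0.001,0],[0,0,0]]]'

```text
clock: 10.4
tcp_pos: [0.5095, 0.0232, 0.0118]
orientation: [2.389, -2.04, 0.0]
contact_force: [-2.1, -0.8, -1.1]
grip_width: 0.0001
```

```bash
python3 st.py; python3 - <<'E'
from h import *
c=wcam(); save(c,"pics/w5.png",1.25)
c=grab_frame("scene"); b=cv2.resize(c["frame"][140:280,230:370],None,fx=4,fy=4,interpolation=cv2.INTER_CUBIC); cv2.imwrite("pics/s5.png",b[:,:,::-1])
E
```

```text
10.4 [0.5095 0.0232 0.0118] [-2.14 -0.81 -1.12] 0.00011609004524931995
[[ 0.156 -0.988 -0.   ]
 [-0.988 -0.156 -0.   ]
 [ 0.     0.    -1.   ]]
```

View pics/w5.png

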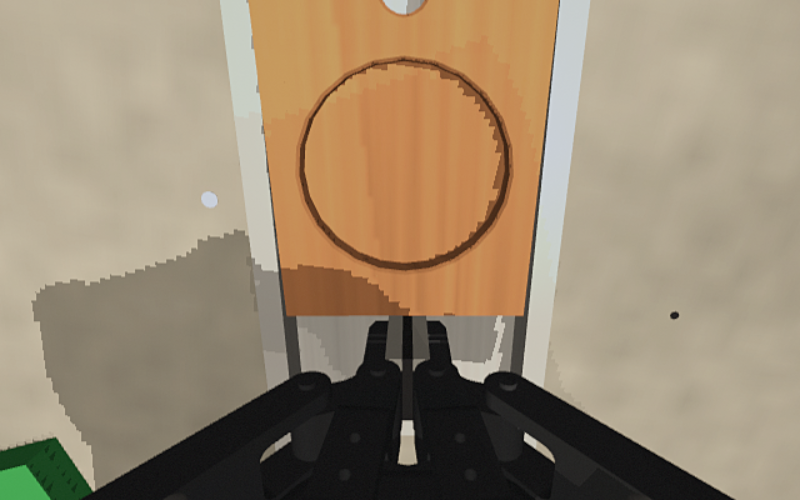

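View pics/s5.png

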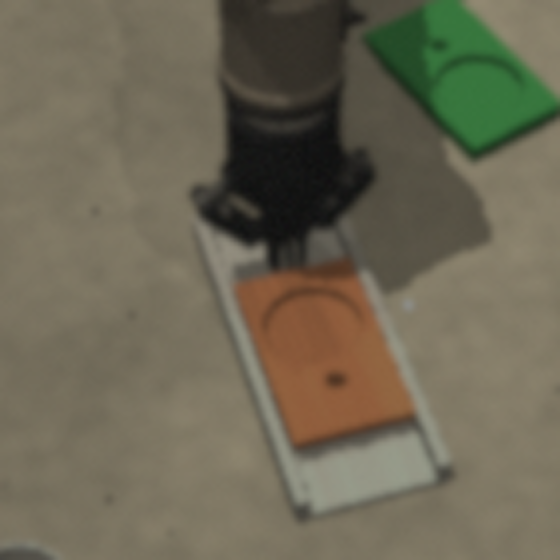

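The dock's nose is riding up on the pin, with the push at about 2 N and roughly 20 mm still to go.

Call:
send_rows --series '[[[0,-0.001,0],[0,0,0]],[[0,-0.001,0],[0,0,0]],[[0,-0.001,0],[0,0,0]],[[0,-0.001,0],[0,0,0]],[[0,-0.001,0],[0,0,0]],[[0,-0.001,0],[0,0,0]]]'

```text
clock: 11.25
tcp_pos: [0.5154, 0.0241, 0.0119]
orientation: [-2.389, 2.04, -0.0]
contact_force: [-2.0, 0.1, 0.5]
grip_width: 0.0
```

Call:
send_rows --series '[[[0,-0.001,0],[0,0,0]],[[0,-0.001,0],[0,0,0]],[[0,-0.001,0],[0,0,0]],[[0,-0.001,0],[0,0,0]],[[0,-0.001,0],[0,0,0]]]'

```text
clock: 11.88
tcp_pos: [0.5204, 0.0249, 0.0118]
orientation: [2.389, -2.04, 0.0]
contact_force: [-1.4, -0.1, 1.0]
grip_width: 0.0
```

Call:
send_rows --series '[[[0,-0.0005,0],[0,0,0]],[[0,-0.0005,0],[0,0,0]],[[0,-0.0005,0],[0,0,0]],[[0,-0.0005,0],[0,0,0]]]'

```text
clock: 12.38
tcp_pos: [0.5225, 0.0252, 0.0119]
orientation: [-2.389, 2.04, -0.0]
contact_force: [-0.4, -0.6, 0.3]
grip_width: -0.0002
```

Call:
send_rows --series '[[[0,-0.0005,0],[0,0,0]],[[0,-0.0005,0],[0,0,0]],[[0,-0.0005,0],[0,0,0]],[[0,-0.0005,0],[0,0,0]]]'

```text
clock: 12.88
tcp_pos: [0.5243, 0.0255, 0.0118]
orientation: [-2.389, 2.04, -0.0]
contact_force: [-0.1, 0.4, -1.3]
grip_width: -0.0004
```

```bash
python3 st.py; python3 - <<'E'
from h import *
c=wcam(); save(c,"pics/w6.png",1.25)
E
```

```text
12.875 [0.5243 0.0255 0.0118] [-0.11  0.44 -1.31] -0.00038883616639374534
[[ 0.157 -0.988  0.   ]
 [-0.988 -0.157  0.   ]
 [ 0.    -0.    -1.   ]]
```

View pics/w6.png

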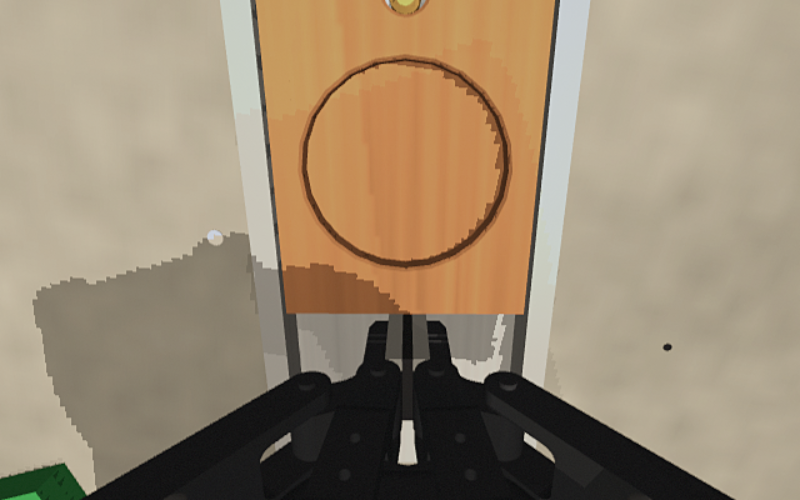

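The pin now shows inside the hole at (405,3), the dock looks flat against the walls again, and the force has fallen to 0. I'll confirm by feel with tiny steps.

Call:
send_rows --series '[[[0,-0.0004,0],[0,0,0]],[[0,-0.0004,0],[0,0,0]],[[0,-0.0004,0],[0,0,0]]]'

```text
clock: 13.3
tcp_pos: [0.525, 0.0256, 0.0117]
orientation: [2.388, -2.04, -0.001]
contact_force: [-1.7, -0.3, 1.0]
grip_width: -0.0001
```

Call:
send_rows --series '[[[0,-0.0003,0],[0,0,0]],[[0,-0.0003,0],[0,0,0]]]'

```text
clock: 13.55
tcp_pos: [0.5258, 0.0257, 0.0117]
orientation: [2.389, -2.04, -0.0]
contact_force: [-1.7, -0.2, -0.9]
grip_width: 0.0
```

Call:
send_rows --series '[[[0,-0.0003,0],[0,0,0]],[[0,-0.0003,0],[0,0,0]]]'

```text
clock: 13.8
tcp_pos: [0.5266, 0.0259, 0.0117]
orientation: [2.389, -2.04, -0.0]
contact_force: [-0.4, -0.8, -0.6]
grip_width: 0.0001
```

Call:
send_rows --series '[[[0,-0.0003,0],[0,0,0]],[[0,0,0],[0,0,0]]]'

```text
clock: 14.05
tcp_pos: [0.5269, 0.026, 0.0118]
orientation: [-2.389, 2.04, -0.0]
contact_force: [-1.4, -0.8, -0.3]
grip_width: -0.0002
```

Call:
send_rows --series '[[[0,-0.0003,0],[0,0,0]],[[0,-0.0002,0],[0,0,0]]]'

```text
clock: 14.3
tcp_pos: [0.5271, 0.026, 0.0118]
orientation: [2.389, -2.04, -0.001]
contact_force: [-2.6, -0.3, -0.2]
grip_width: -0.0001
```

Call:
send_rows --series '[[[0,-0.0003,0],[0,0,0]],[[0,-0.0002,0],[0,0,0]]]'

```text
clock: 14.55
tcp_pos: [0.5272, 0.026, 0.0117]
orientation: [2.388, -2.039, -0.001]
contact_force: [-4.6, -0.4, 2.7]
grip_width: -0.0001
```

```bash
python3 st.py; python3 - <<'E'
from h import *
c=wcam(); save(c,"pics/w7.png",1.25)
c=grab_frame("scene"); b=cv2.resize(c["frame"][140:280,230:370],None,fx=4,fy=4,interpolation=cv2.INTER_CUBIC); cv2.imwrite("pics/s7.png",b[:,:,::-1])
E
```

```text
14.55 [0.5272 0.026  0.0117] [-4.64 -0.39  2.66] -9.644628427499061e-05
[[ 0.157 -0.988 -0.001]
 [-0.988 -0.157 -0.   ]
 [ 0.     0.001 -1.   ]]
```

View pics/w7.png

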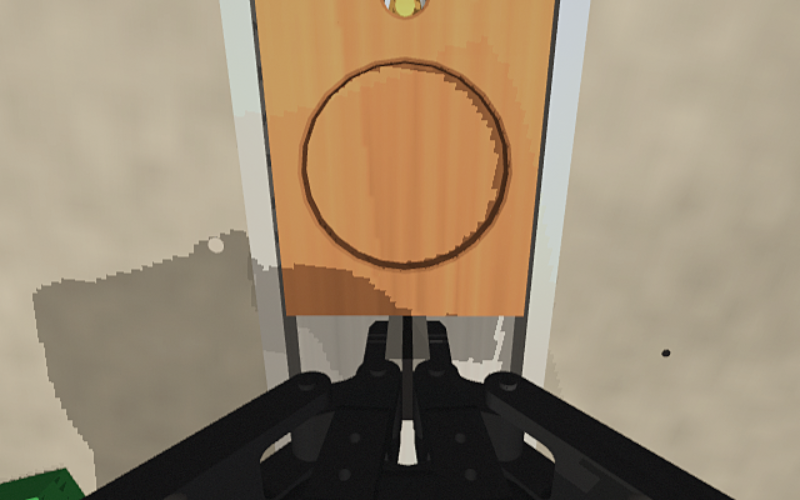

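View pics/s7.png

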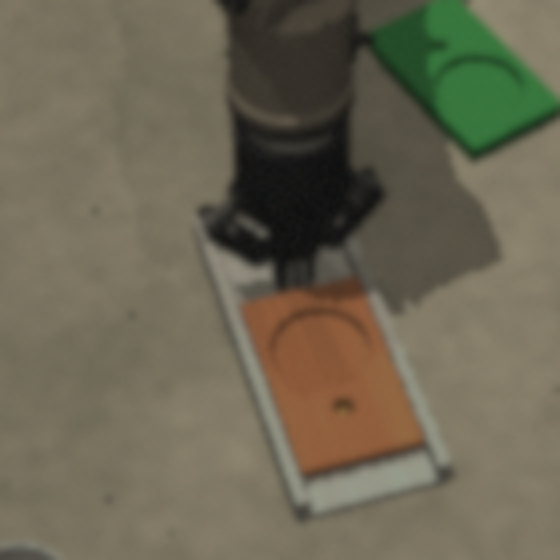

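The dock is seated: the push rose sharply to 4.6 N with tcp x stuck at 0.527, the pin shows in the hole at (405,6), and the dock is flat. I'll measure the recess from this view, then back off.

```bash
python3 - <<'E'
from h import *
c=wcam()
P=lambda u,v,z:onz(c,u/1.25,v/1.25,z)
L,Rr=P(302,163,.022),P(510,163,.022); T,B=P(405,59,.022),P(405,268,.022)
print(L,Rr,np.linalg.norm(L-Rr),T,B,np.linalg.norm(T-B)); print((L+Rr)/2,(T+B)/2)
e=P(287,315,.022),P(524,315,.022);m=(e[0]+e[1])/2;print("rear",m,np.linalg.norm(e[0]-e[1]), "seat from rear",m+.05*np.array([.9877,.1564,0]))
E
```

```text
[0.58423717 0.06837941 0.022     ] [0.59462485 0.00301387 0.022     ] 0.06618578343381344 [0.61935245 0.0407291  0.022     ] [0.55400817 0.03044243 0.022     ] 0.06614900630859653
[0.58943101 0.03569664 0.022     ] [0.58668031 0.03558577 0.022     ]
rear [0.53618    0.02745419 0.022     ] 0.0850477418523523 seat from rear [0.585565   0.03527419 0.022     ]
```

Call:
send_rows --series '[[[0,0.002,0],[0,0,0]],[[0,0.004,0],[0,0,0]],[[0,0.006,-0.01],[0,0,0]],[[0,0,-0.03],[0,0,0]],[[0,0,-0.05],[0,0,0]],[[0,0,-0.05],[0,0,0]],[[0,0,-0.05],[0,0,0]],[[0,0,-0.05],[0,0,0]],[[0,0,0],[0,0,0]],[[0,0,0],[0,0,0]],[[0,0,0],[0,0,0]]]' --fingers 0

```text
clock: 16.08
tcp_pos: [0.5151, 0.024, 0.2505]
orientation: [2.388, -2.039, -0.003]
contact_force: [0.8, -0.1, -0.2]
grip_width: 0.0854
```

```bash
python3 st.py; python3 - <<'E'
from h import *
c=wcam(); save(c,"pics/w8.png",1.25)
import pickle; pickle.dump(c,open("w8.pkl","wb"))
c=grab_frame("top"); pickle.dump(fix(c),open("top8.pkl","wb"));b=cv2.resize(c["frame"][145:250,295:445],None,fx=5.3,fy=5.3,interpolation=cv2.INTER_CUBIC); cv2.imwrite("pics/t8.png",b[:,:,::-1])
E
```

```text
16.075 [0.5151 0.024  0.2505] [ 0.8  -0.11 -0.16] 0.08539945560914161
[[ 0.157 -0.988 -0.002]
 [-0.988 -0.157 -0.   ]
 [-0.     0.002 -1.   ]]
```

View pics/w8.png

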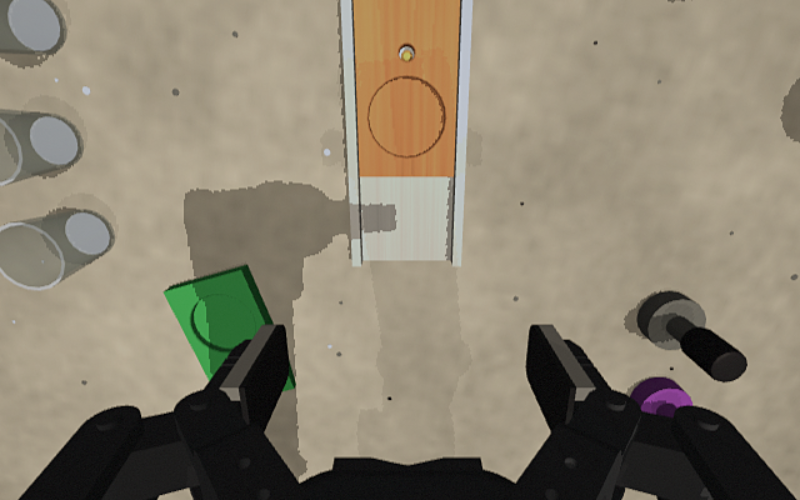

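View pics/t8.png

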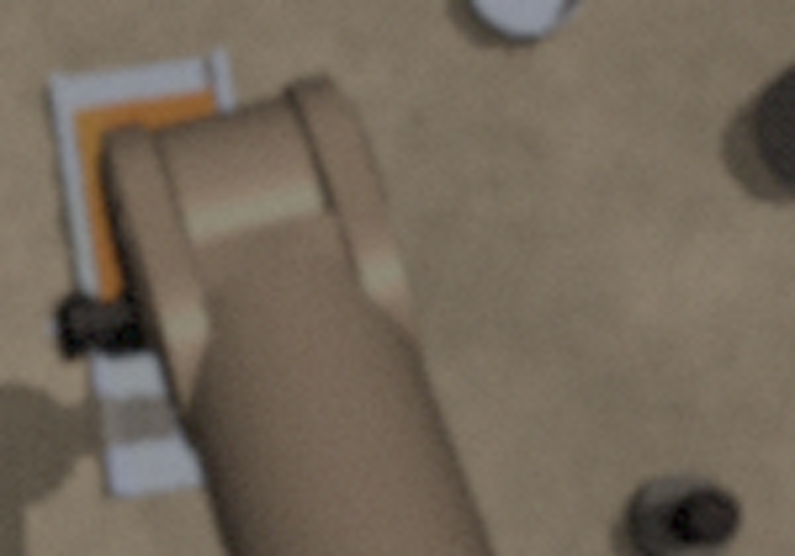

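```bash
python3 - <<'E'
from h import *
import pickle
c=pickle.load(open("w8.pkl","rb"))
P=lambda u,v,z:onz(c,u/1.25,v/1.25,z)
print("hole",P(406.5,53,.022),"recess",P(407,117,.022),"tamp top",P(730,364,.094),"foot top",P(678,319,.022))
print("tri",tri(c,(730/1.25,364/1.25),fix(pickle.load(open("top0.pkl","rb"))),(295+712/5.3,145+513/5.3)))
s=fix(pickle.load(open("scene0.pkl","rb"))); t=fix(pickle.load(open("top0.pkl","rb")))
print("purple",tri(t,(544/1.25,346/1.25),s,(170+55/4.2,140+50/4.2)))
E
```

```text
hole [0.63609687 0.04328757 0.022     ] recess [0.58674294 0.03502155 0.022     ] tamp top [ 0.43481853 -0.26418554  0.094     ] foot top [ 0.43837504 -0.26370732  0.022     ]
tri (array([ 0.43334684, -0.2644584 ,  0.09278627]), np.float64(0.0024184071629441244))
purple (array([ 0.33133069, -0.28185641,  0.09226613]), np.float64(0.0064146610111631055))
```

Call:
send_rows --series '[[[0.017,0.0078,0],[0,0,0]],[[0.0339,0.0155,0],[0,0,0]],[[0.0339,0.0155,0],[0,0,0]],[[0.0339,0.0155,0],[0,0,0]],[[0.0339,0.0155,0],[0,0,0]],[[0.0339,0.0155,0],[0,0,0]],[[0.0339,0.0155,0],[0,0,0]],[[0.0339,0.0155,0],[0,0,0]],[[0.017,0.0078,0.02],[0,0,0]],[[0,0,0.04],[0,0,0]],[[0,0,0.02],[0,0,0]],[[0,0,0],[0,0,0]],[[0,0,0],[0,0,0]],[[0,0,0],[0,0,0]]]'

```text
clock: 17.92
tcp_pos: [0.4366, -0.2634, 0.1728]
orientation: [-2.389, 2.04, -0.003]
contact_force: [-0.5, -0.6, 0.8]
grip_width: 0.0855
```

```bash
python3 st.py; python3 - <<'E'
from h import *
c=wcam(); save(c,"pics/w9.png",1.25)
import pickle; pickle.dump(c,open("w9.pkl","wb"))
E
```

```text
17.925 [ 0.4366 -0.2634  0.1728] [-0.49 -0.63  0.76] 0.08551849400967325
[[ 0.157 -0.988  0.002]
 [-0.988 -0.157 -0.001]
 [ 0.001 -0.001 -1.   ]]
```

View pics/w9.png

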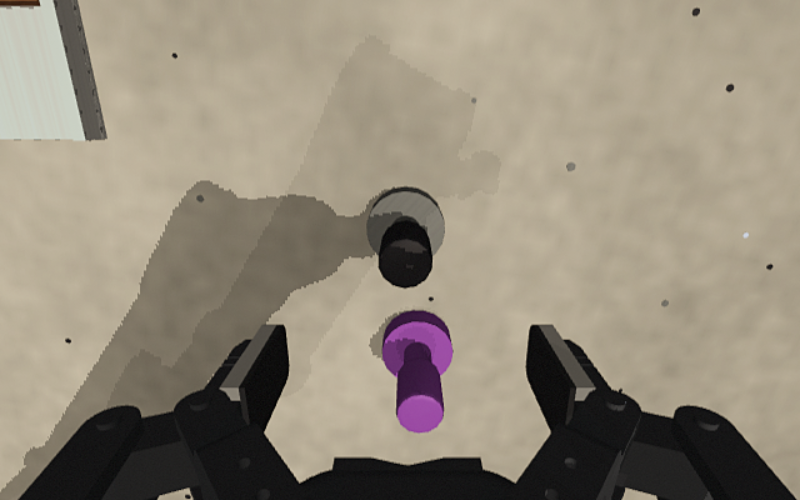

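The black tamper is centred between the jaws, with its grip top at (406,262) and its foot at (406,228). The purple one sits nearer the robot at (420,410).

```bash
python3 - <<'E'
from h import *
import pickle
c=pickle.load(open("w9.pkl","rb"))
P=lambda u,v,z:onz(c,u/1.25,v/1.25,z)
print(P(406,262,.094),P(406,228,.022), "foot bottom front",P(406,187,.0),"L/R",P(366,232,.022),P(445,232,.022))
print("purple top",P(421,413,.094))
E
```

```text
[ 0.43304408 -0.26392359  0.094     ] [ 0.43308346 -0.26382779  0.022     ] foot bottom front [ 0.45923905 -0.25965698  0.        ] L/R [ 0.42541589 -0.23511068  0.022     ] [ 0.43457732 -0.29277984  0.022     ]
purple top [ 0.33119646 -0.28993796  0.094     ]
```

Call:
send_rows --series '[[[0,0.0034,0.02],[0,0,0]],[[0,0,0.03],[0,0,0]],[[0,0,0.03],[0,0,0]],[[0,0,0.03],[0,0,0]],[[0,0,0.013],[0,0,0]],[[0,0,0],[0,0,0]],[[0,0,0],[0,0,0]]]'

```text
clock: 18.85
tcp_pos: [0.4334, -0.2641, 0.0499]
orientation: [-2.389, 2.04, -0.003]
contact_force: [0.1, -0.1, -0.4]
grip_width: 0.0854
```

Call:
send_rows --series '[[[0,0,0],[0,0,0]],[[0,0,0],[0,0,0]],[[0,0,0],[0,0,0]],[[0,0,0],[0,0,0]],[[0,0,0],[0,0,0]],[[0,0,0],[0,0,0]],[[0,0,0],[0,0,0]],[[0,0,0],[0,0,0]]]' --fingers 255 --grip_force 45

```text
clock: 19.85
tcp_pos: [0.4328, -0.2636, 0.0492]
orientation: [-2.389, 2.04, -0.0]
contact_force: [-1.4, 0.9, 5.6]
grip_width: 0.0309
```

```bash
python3 st.py; python3 - <<'E'
from h import *
c=wcam(); save(c,"pics/w10.png",1.25)
E
```

```text
19.85 [ 0.4328 -0.2636  0.0492] [-1.37  0.87  5.59] 0.030905736154786805
[[ 0.157 -0.988  0.   ]
 [-0.988 -0.157 -0.   ]
 [ 0.    -0.    -1.   ]]
```

View pics/w10.png

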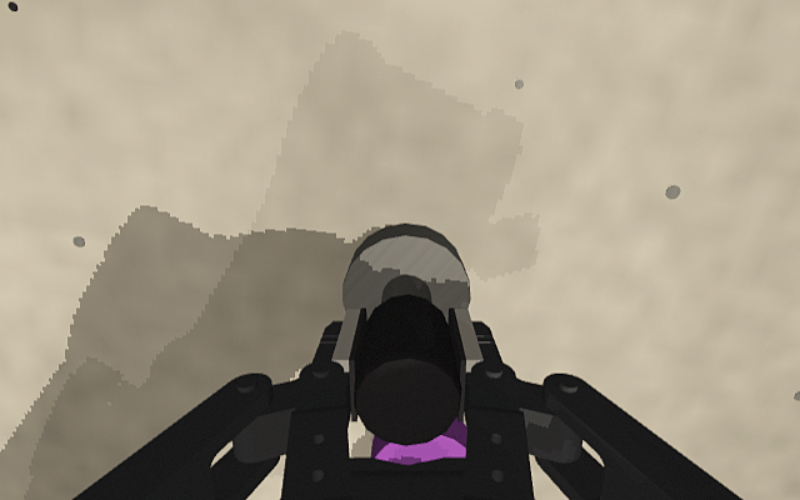

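Call:
send_rows --series '[[[0,0,-0.01],[0,0,0]],[[0,0,-0.03],[0,0,0]],[[0,0,-0.04],[0,0,0]],[[-0.0136,-0.01,0],[0,0,0]],[[-0.0271,-0.0199,0],[0,0,0]],[[-0.0271,-0.0199,0],[0,0,0]],[[-0.0271,-0.0199,0],[0,0,0]],[[-0.0271,-0.0199,0],[0,0,0]],[[-0.0271,-0.0199,0],[0,0,0]],[[-0.0271,-0.0199,0],[0,0,0]],[[-0.0271,-0.0199,0],[0,0,0]],[[-0.0271,-0.0199,0],[0,0,0]],[[-0.0271,-0.0199,0],[0,0,0]],[[-0.0136,-0.0099,0],[0,0,0]],[[0,0,0],[0,0,0]],[[0,0,0],[0,0,0]],[[0,0,0],[0,0,0]],[[0,0,0],[0,0,0]]]'

```text
clock: 22.15
tcp_pos: [0.5865, 0.0341, 0.1289]
orientation: [2.387, -2.042, 0.0]
contact_force: [-0.7, -0.4, -3.4]
grip_width: 0.031
```

```bash
python3 st.py; python3 - <<'E'
from h import *
c=wcam(); save(c,"pics/w11.png",1.25)
c=grab_frame("scene"); b=cv2.resize(c["frame"][120:280,230:370],None,fx=3.7,fy=3.7,interpolation=cv2.INTER_CUBIC); cv2.imwrite("pics/s11.png",b[:,:,::-1])
E
```

```text
22.15 [0.5865 0.0341 0.1289] [-0.72 -0.41 -3.45] 0.030967500094381043
[[ 0.155 -0.988  0.   ]
 [-0.988 -0.155 -0.   ]
 [ 0.     0.    -1.   ]]
```

View pics/w11.png

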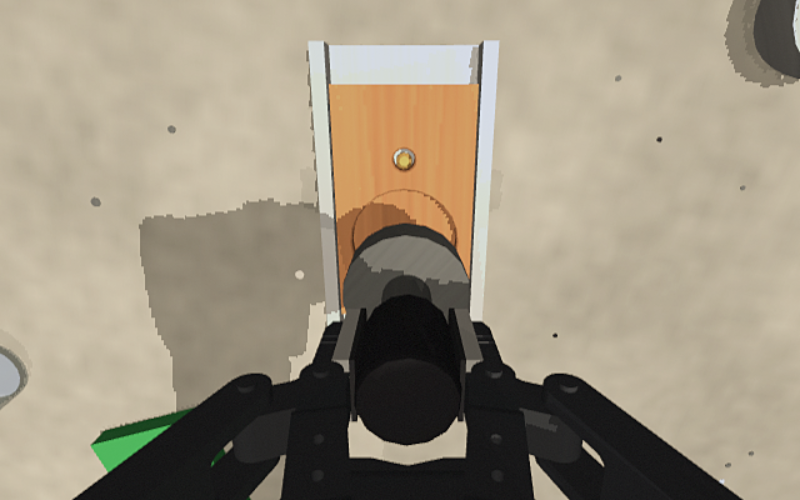

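View pics/s11.png

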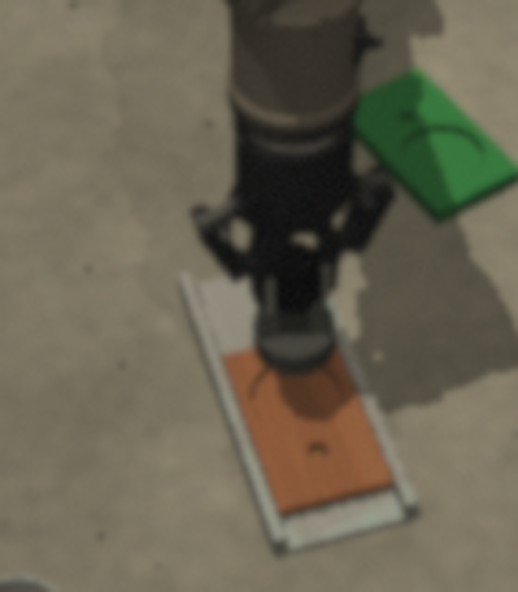

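The recess front edge is at (404,190) and the pin hole at (403.5,158). The tamper's foot front edge is at (406,224).

```bash
python3 - <<'E'
from h import *
c=wcam(); o=r.get_obs()
P=lambda u,v,z:onz(c,u/1.25,v/1.25,z)
u=np.array([.9877,.1564,0])
M=R.from_rotvec(o["orientation"]).as_matrix()
h=P(403.5,158.5,.022);f=P(404,190,.022)
for n,s in(("hole",h-.051*u),("rim",f-.033*u)): print(n,s,"tool",(M.T@(s-o["tcp_pos"])).round(4))
zb=o["tcp_pos"][2]-.0492
ft=P(406.5,224,zb); print(zb,"foot centre",ft-.029*u,"tool",(M.T@(ft-.029*u-o["tcp_pos"])).round(4))
a,b=P(343,285,zb+.022),P(470,285,zb+.022); print("width",np.linalg.norm(a-b),(M.T@((a+b)/2-o["tcp_pos"])).round(4))
E
```

```text
hole [0.58684717 0.03627945 0.022     ] tool [-0.0014 -0.0004  0.1069]
rim [0.58600375 0.03589005 0.022     ] tool [-0.0011  0.0005  0.1069]
0.07972314196886507 foot centre [0.5844659  0.03405125 0.07972314] tool [0.0004 0.0023 0.0492]
width 0.056922488908167784 [ 0.0004 -0.0044  0.0272]
```

Call:
send_rows --series '[[[-0.0016,-0.0008,0.01],[0,0,0]],[[0,0,0.02],[0,0,0]],[[0,0,0.016],[0,0,0]],[[0,0,0.005],[0,0,0]],[[0,0,0],[0,0,0]],[[0,0,0],[0,0,0]]]'

```text
clock: 23.05
tcp_pos: [0.5878, 0.037, 0.0784]
orientation: [-2.388, 2.04, -0.001]
contact_force: [0.3, -0.2, -4.2]
grip_width: 0.031
```

```bash
python3 st.py; python3 - <<'E'
from h import *
c=wcam(); save(c,"pics/w12.png",1.25)
E
```

```text
23.05 [0.5878 0.037  0.0784] [ 0.27 -0.23 -4.24] 0.03095344324455945
[[ 0.157 -0.988  0.001]
 [-0.988 -0.157  0.   ]
 [ 0.    -0.001 -1.   ]]
```

View pics/w12.png

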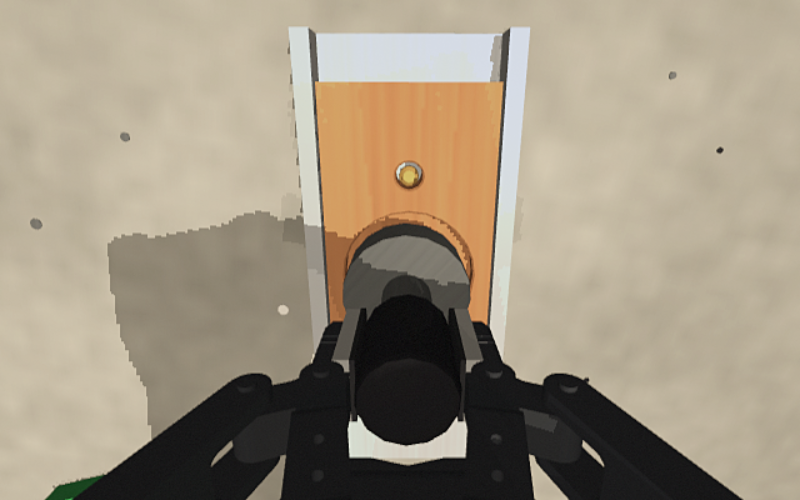

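```bash
python3 - <<'E'
from h import *
c=wcam(); o=r.get_obs(); print(o["tcp_pos"])
P=lambda u,v,z:onz(c,u/1.25,v/1.25,z)
u=np.array([.9877,.1564,0])
M=R.from_rotvec(o["orientation"]).as_matrix()
h=P(409,174.5,.022);f=P(408.5,212,.022);m=(P(316,82,.022)+P(504,82,.022))/2
for n,s in(("hole",h-.051*u),("rim",f-.033*u),("front",m-.093*u)): print(n,s,"tool",(M.T@(s-o["tcp_pos"])).round(4))
zb=o["tcp_pos"][2]-.0492
ft=P(406.5,224,zb); print(zb,"foot tool",(M.T@(ft-.029*u-o["tcp_pos"])).round(4))
a,b=P(345,275,zb+.022),P(469,275,zb+.022); print((M.T@((a+b)/2-o["tcp_pos"])).round(4))
E
```

```text
[0.5877776  0.03700182 0.07847357]
hole [0.58656112 0.03544763 0.022     ] tool [0.0013 0.0015 0.0565]
rim [0.58603274 0.03557551 0.022     ] tool [0.0011 0.002  0.0565]
front [0.58612519 0.03501186 0.022     ] tool [0.0017 0.002  0.0565]
0.029273571281634568 foot tool [0.0002 0.0022 0.0492]
[ 0.0004 -0.0093  0.0272]
```

Call:
send_rows --series '[[[0.001,0.0008,0],[0,0,0]],[[0,0,0.003],[0,0,0]],[[0,0,0.003],[0,0,0]],[[0,0,0.003],[0,0,0]],[[0,0,0.002],[0,0,0]],[[0,0,0],[0,0,0]]]'

```text
clock: 23.9
tcp_pos: [0.5864, 0.0358, 0.0665]
orientation: [2.389, -2.04, -0.001]
contact_force: [-0.2, -0.5, -3.3]
grip_width: 0.0311
```

Call:
send_rows --series '[[[0,0,0.001],[0,0,0]],[[0,0,0.001],[0,0,0]],[[0,0,0.001],[0,0,0]],[[0,0,0],[0,0,0]]]'

```text
clock: 24.4
tcp_pos: [0.5865, 0.0358, 0.0637]
orientation: [2.389, -2.04, -0.0]
contact_force: [0.0, -0.9, -5.1]
grip_width: 0.0307
```

```bash
python3 st.py; python3 - <<'E'
from h import *
c=wcam(); save(c,"pics/w13.png",1.25)
E
```

```text
24.4 [0.5865 0.0358 0.0637] [ 0.02 -0.91 -5.07] 0.030671862965823606
[[ 0.157 -0.988 -0.   ]
 [-0.988 -0.157 -0.   ]
 [ 0.     0.    -1.   ]]
```

View pics/w13.png

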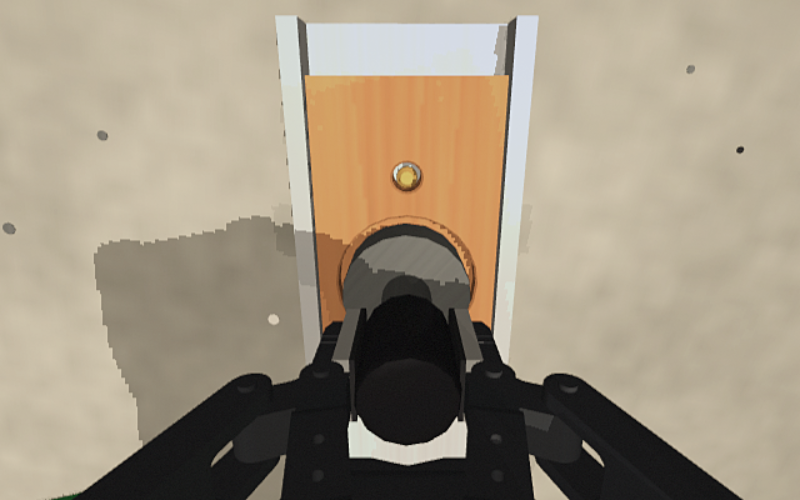

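The foot is inside the recess with an even gap left and right. I'll lower until it lands.

Call:
send_rows --series '[[[0,0,0.0005],[0,0,0]],[[0,0,0.0005],[0,0,0]],[[0,0,0],[0,0,0]]]'

```text
clock: 24.82
tcp_pos: [0.5868, 0.0359, 0.0632]
orientation: [-2.389, 2.04, -0.001]
contact_force: [-1.5, -0.5, 2.6]
grip_width: 0.031
```

Call:
send_rows --series '[[[0,0,0.0005],[0,0,0]],[[0,0,0],[0,0,0]]]'

```text
clock: 25.08
tcp_pos: [0.5869, 0.036, 0.0632]
orientation: [-2.389, 2.04, -0.001]
contact_force: [-2.9, 0.1, 6.8]
grip_width: 0.031
```

It landed at tcp z 0.0632, as predicted. I'll ease the load off and release.

Call:
send_rows --series '[[[0,0,-0.0007],[0,0,0]],[[0,0,0],[0,0,0]]]'

```text
clock: 25.32
tcp_pos: [0.5868, 0.0359, 0.0632]
orientation: [-2.389, 2.04, -0.0]
contact_force: [-1.5, 0.6, 2.9]
grip_width: 0.031
```

Call:
send_rows --series '[[[0,0,0],[0,0,0]],[[0,0,0],[0,0,0]],[[0,0,0],[0,0,0]],[[0,0,0],[0,0,0]],[[0,0,0],[0,0,0]],[[0,0,0],[0,0,0]],[[0,0,0],[0,0,0]],[[0,0,0],[0,0,0]]]' --fingers 0

```text
clock: 26.32
tcp_pos: [0.5866, 0.0358, 0.063]
orientation: [2.389, -2.04, 0.0]
contact_force: [-0.0, 0.5, 0.5]
grip_width: 0.0856
```

Call:
send_rows --series '[[[0,0,-0.01],[0,0,0]],[[0,0,-0.03],[0,0,0]],[[0,0,-0.04],[0,0,0]],[[0,0,-0.04],[0,0,0]],[[0,0.04,-0.02],[0,0,0]],[[0,0.04,0],[0,0,0]],[[0,0,0],[0,0,0]],[[0,0,0],[0,0,0]],[[0,0,0],[0,0,0]],[[0,0,0],[0,0,0]]]'

```text
clock: 27.58
tcp_pos: [0.5082, 0.0235, 0.2028]
orientation: [-2.389, 2.04, 0.001]
contact_force: [-0.2, 0.2, -1.1]
grip_width: 0.0855
```

```bash
python3 st.py; python3 - <<'E'
from h import *
c=wcam(); save(c,"pics/w14.png",1.25)
import pickle; pickle.dump(c,open("w14.pkl","wb"))
c=grab_frame("scene"); save(c,"pics/s14.png",1.25)
E
```

```text
27.575 [0.5082 0.0235 0.2028] [-0.16  0.24 -1.07] 0.08547552725840708
[[ 0.157 -0.988 -0.   ]
 [-0.988 -0.157  0.   ]
 [-0.     0.    -1.   ]]
```

View pics/w14.png

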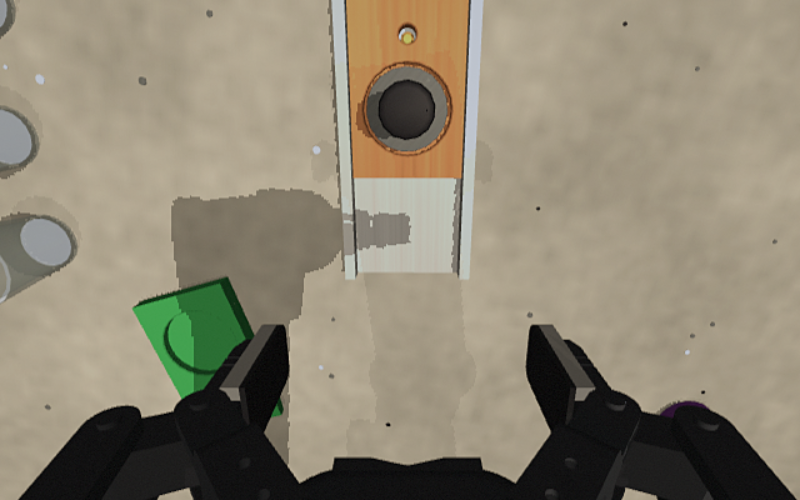

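View pics/s14.png

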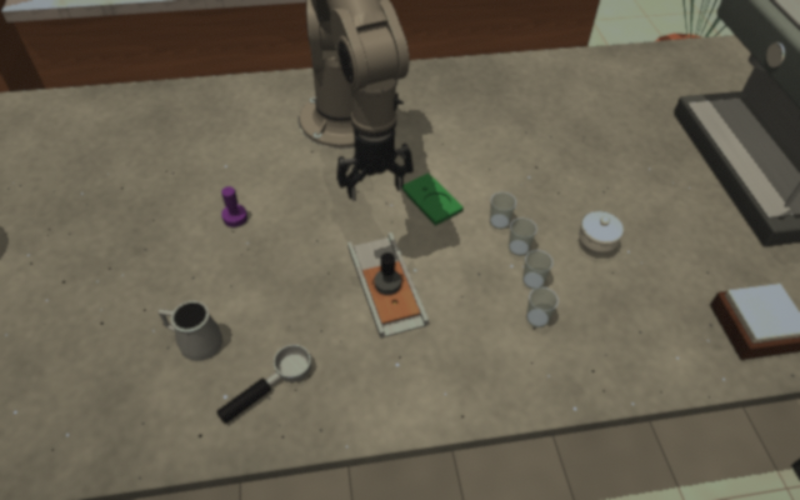

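The tamper stands in the recess (408,108) and the pin shows in the hole (407,36). The other objects look undisturbed. One enlarged crop to check the centring.

```bash
python3 - <<'E'
from h import *
import pickle
c=pickle.load(open("w14.pkl","rb"))
b=cv2.resize(c["frame"][10:150,250:400],None,fx=4,fy=4,interpolation=cv2.INTER_CUBIC); cv2.imwrite("pics/w14c.png",b[:,:,::-1])
E
```

```text
(no output)
```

View pics/w14c.png

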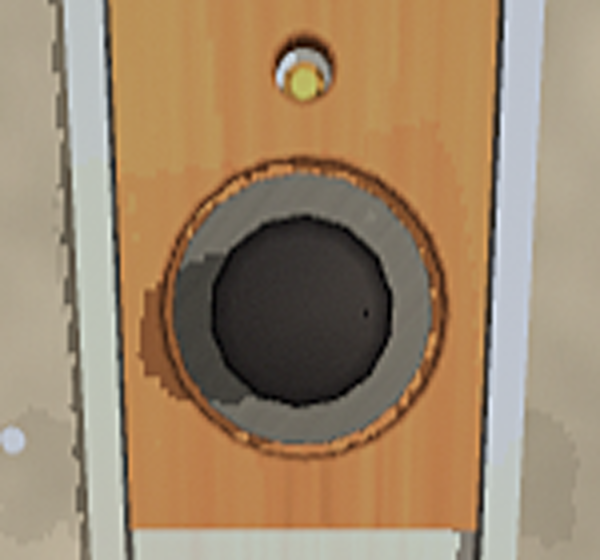

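```bash
python3 - <<'E'
from h import *
print(r.get_obs()["clock"], r.hand_in())
E
```

```text
the job is handed in; nothing more can be done
27.675 None
```

The dock is seated on the pin, the black tamper stands upright in its recess, and the job was handed in at 27.7 s of the allowed 61 s. No verdict came back, so this rests on my own checks.

- **Dock:** I pushed it about 70 mm with closed fingers. The push read about 3 N at most on the climb over the pin and 4.6 N at the final stop. These readings came at the end of each move, not continuously. The force fell to about 0 when the hole dropped over the pin and rose sharply at the end stop. The pin shows inside the hole and the dock looks flat.
- **Tamper:** It landed at the expected height, and I released it there. In the last enlarged wrist view its foot sits within about 0.5 mm of the recess centre.
- **Other objects:** In the last scene picture the tumblers, portafilter, sugar bowl and milk jug are where they started. I judged this by eye and did not measure it.
- **Disagreement:** An early wrist-camera measurement was about 5 mm off from the other two cameras, probably because the arm was still settling. Later readings agreed to about 2 mm. The foot's front-to-back offset in the gripper was also uncertain by about 2 mm before release.

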